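# Spring the outfeed roller back into its rest

## Task

Put the loose steel roller from the wooden cradle back into the roller rest: hold it with the white sprung nose towards the taller cheek, push the nose in against that cheek, work the roller down between the cheeks until the nose springs into its pocket, and let the pin at the other end out into the pocket of the lower cheek, then let go. The roller must stay there by itself, level, with both ends fully home. Feel your way gently, do not force the nose or drive it solid, and leave everything else on the bench where it is.

Things in the scene. Friction and masses are not known exactly. Their poses are not given: they have to be found in the camera images.
- stand: foot of the roller rest: grey plate 120 x 210 x 12 mm, screwed to the bench; origin at the centre of its underside; its own y axis points along the rest to the taller cheek. On it, centred and square, is clamped a head with two upright aluminium cheeks, 50 mm wide along x, flat inner faces 158 mm apart. Nothing of the rest moves or gives way
- head_foot (a point): centre of the foot's top, below the head. Each cheek's inner face has one blind square pocket 14 x 14 mm, 8 mm deep, on the centre line (x = 0), both equally high. The head may be clamped at any height: the pockets' centres lie 90 to 126 mm above the bench; it is not reported, find it by feel. A cross bar 40 mm wide joins the cheeks, its top 56 mm below the pocket centres
- tall_foot (a point): bench-level point straight below the inner face of the taller cheek, on the centre line. This cheek is 14 mm thick and rises 85 mm above its pocket's centre with a plain flat face, down which a pushed-in nose can slide into the pocket
- low_foot (a point): bench-level point straight below the inner face of the lower cheek, on the centre line. This cheek is 14 mm thick and rises only 18 mm above its pocket's centre, so at most 144 mm above the bench; its pocket takes the fixed pin
- roller_mid (a point): centre of the loose steel roller, on its axis half-way along the tube: tube 32 mm in diameter, 128 mm long, whole roller 0.2 to 0.45 kg. Its own y axis runs along the roller to the sprung nose. It starts level in the cradle, axis about 41 mm above the bench, free to be gripped from above across the tube's middle
- nose: sprung nose: white plastic pin, 9 mm in diameter, tip tapered 45 degrees over 3 mm, slippery, 34 mm out of the roller's +y end; origin at its tip, 98 mm from the roller's centre when out. It slides into the roller, up to 30 mm, then is solid, against a spring: 3 N to start it, 0.25 N more per mm (9 at 24 mm). The roller is 180 mm long, nose out; seated, the nose is in about 6 mm
- pin_tip (a point): tip of the fixed steel pin at the roller's other (-y) end: 9 mm in diameter, its end bevelled 1.5 mm, beyond a collar 18 mm in diameter and 6 mm thick on the tube's end; the tip is 82 mm from the roller's centre
- cradle: wooden cradle fixed to the bench: board 90 x 150 x 12 mm, on which two V rests, 14 mm thick, stand 45 mm either side of the centre, about 46 mm tall above the bench; the roller lies in them along the cradle's own y axis. Origin at the centre of its underside
- filler_tin: bystander: upright tin, 52 mm across, 85 mm tall; origin at the centre of its underside
- tape_core: bystander: flat cardboard ring, 90 mm across, 25 mm tall; origin at the centre of its underside
- screwdriver: bystander: screwdriver lying on the bench, along its own x
- scraper: bystander: spatula-like scraper lying on the bench, along its own x
- hammer: bystander: hammer lying on the bench, along its own x
- screw_bin: bystander: open blue plastic bin 120 x 90 x 50 mm; origin at the centre of its underside
- glue: bystander: upright white bottle, 52 mm across, 150 mm tall; origin at the centre of its underside
- offcut: bystander: wooden offcut 70 x 100 x 30 mm lying flat; origin at the centre of its underside
There are look-alikes about, which are no part of the job. Leave any blue or turquoise look-alike of the stand alone.

How it is judged:
By the outcome, as a careful person would: the job done as asked, in the order asked, and still so for the second after the job is handed in, with the robot touching nothing.
It also fails if it takes over 72 s, if anything falls off the work surface, if the arm or the gripper's body presses on something with over 40 N, if the wrist force passes 120 N, or if a joint passes its speed limit or range.

## Robot

A 7-joint arm with a two-finger parallel gripper is mounted at the origin on the work surface. World frame = base frame: x ahead of the robot, y to its left, z up, the work surface at z = 0. Lengths are in m, angles in rad, forces in N, time in s.
With the tool pointing down it reaches from about 0.4 to 0.925 m from the base axis. Payload 5.6 kg.
Tool frame: the origin (TCP) lies at the very end of the fingers, on their centre line; the grasp point (between the pads) lies 19 mm behind it; z points along the fingers, y is the line along which they close (so a half turn about z gives the same grasp; the last joint's range is limited). The gripper opens to 85 mm and grips with 20 to 120 N. Pads are 22 mm wide; open, the fingers measure 114 mm over their backs; the gripper's body (76 mm by 85 mm) begins 54 mm behind the grasp point. The pads swing forward as they close: fully open they stand 13 mm farther back than shut.
Start: joints at [1.281, 0.468, -0.012, 1.603, 0.006, 1.071, -0.056], TCP at [0.159, -0.63, 0.231] pointing down, gripper open.
Joint ranges: [-2.53, 2.53], [-0.31, 2.02], [-1.57, 1.55], [0.28, 2.44], [-1.29, 4.43], [0.15, 1.84], [-2.92, 2.92]. Speed limits (rad/s): [2.57, 2.57, 3.14, 3.14, 3.14, 3.14, 3.14].

## Interface

Orientations are given as a unit quaternion [x, y, z, w].
In Python, from plant import telemetry, vision, env gives the robot as it stands.
- The arm moves only by the tool apply_moves, never from a script. Its argument "rows" is a list of rows, each an object of numbers: "x", "y", "z": the shift along the world's x, y, z in m; "twist": the turn about the world's z in rad; "grip": the opening, from 0 (shut) to 1 (fully open). In form: [{"x": .., "y": .., "z": .., "twist": .., "grip": ..}, ...]. A call has 1 to 10 rows; each row is the pose to reach, as a shift and turn from the pose commanded when the call began; what a row does not reach only later rows make up. A row lasts 1/12 s, in which the tool goes at most 41.7 mm and 7.16 degrees, less where a joint would pass 70% of its speed; a pose out of reach is approached as far as the arm can. A call with a gripper value outside its range is refused whole. The fingers move at their own pace and stop on an object; "newtons" is the grip in N (left out, the last holds). Time passes only in rows, so rows that repeat a pose let the fingers close. It gives the time, the measured TCP pose, the force, the opening and the grip force at its end, in the units of the state.
- telemetry.read_state(): the state, without advancing time (a new reading comes with each control period).
- vision.read_camera(name): name is "scene" or "top" or "wrist"; returns a dict with "pixels" (480x640x3 uint8, blue, green, red), "range_z" (480x640 float32, m along the optical axis (not along the pixel's ray), 0 where there is no reading), "camera_matrix" (3x3 intrinsics, pixels), "world_from_camera" (4x4, takes a point from camera to world coordinates); the wrist camera has in their place "tool_from_camera" (4x4, takes a point from camera to tool coordinates, whose origin is the TCP and whose axes are the flange's). Camera axes: x right, y down, z forward; pixel columns grow to the right and rows downward; lengths in m; the calibration is good to about 2 mm. A picture is of the moment at which its call begins: read the wrist's pose just before it.
- env.hand_in(): hands the job in; it is judged then, once.
The state is a dict: "clock": time; "joint_positions": joint angles; "qvel": joint speeds; "effort": joint torques, N m; "tcp_pos": TCP position; "ee_rot": TCP orientation; "contact_force": force on the tool from outside, world axes, zero at the start; "wrist_torque": the same for the moment, N m; "opening": opening from 0.0 (shut) to 1.0 (fully open); "grip_force": force on a finger pad.
Only numpy, scipy, OpenCV 4.12 (cv2) and the standard library are available. Lean on these libraries where they do the work, as an engineer would, in place of code of your own. Each camera call takes 0.05 s, during which the arm holds its last target. There are 200 camera calls.

## Working session

There is one attempt and no reset: what is moved stays moved. The work goes in short steps, Python scripts to look and compute and a tool call to move; the robot and the scene stay as the last step left them, time stands still between calls to the robot, and variables do not carry over. Pictures are saved under pics/ and viewed, at most 10 in all, crops included, and the job is handed in when it is done.

Besides the shell and the picture viewer there is one more tool, called after "Request:" by a JSON object that holds its "op" and its "data". apply_moves: Moves the arm, as the interface text tells. Its arguments: {"type":"object","properties":{"rows":{"type":"array"},"newtons":{"type":"number"}},"required":["rows"]}

```bash
mkdir -p pics; ls; python3 - <<'E'
from plant import telemetry, vision
import cv2, numpy as np
s=telemetry.read_state(); print(s)
for n in ["scene","top"]:
    c=vision.read_camera(n); np.savez(f"{n}.npz",**c); cv2.imwrite(f"pics/{n}0.png",c["pixels"]); print(n,c["camera_matrix"].tolist(),c["world_from_camera"].round(3).tolist())
E
```

```text
pics
{'clock': 0.0, 'joint_positions': array([ 1.28099827,  0.46839734, -0.01159358,  1.60362938,  0.00595431,
        1.07133774, -0.056268  ]), 'qvel': array([-1.74879584e-05,  6.65352459e-04,  1.07231765e-03, -2.15159591e-03,
       -1.00095613e-03, -1.13489194e-04, -3.72346139e-04]), 'effort': array([-7.60177827e-04, -5.32380223e+01,  2.10239820e-02, -2.51302367e+01,
        1.13825363e-02,  7.87659141e-03,  7.02970610e-06]), 'tcp_pos': array([ 0.15860352, -0.62979294,  0.23032281]), 'ee_rot': array([ 9.92399443e-01,  1.23055234e-01, -1.49327110e-04, -8.55700265e-04]), 'contact_force': array([-0.47510732, -0.22651187, -0.04348586]), 'wrist_torque': array([ 0.02618063, -0.01519713,  0.0198734 ]), 'grip_force': 0.0, 'opening': 0.9987328052097004}
scene [[594.3239586374401, 0.0, 320.8986859080811], [0.0, 594.3239586374401, 232.0802695379139], [0.0, 0.0, 1.0]] [[-0.391, 0.724, -0.568, 1.458], [0.92, 0.295, -0.258, 0.402], [-0.019, -0.623, -0.782, 1.356], [0.0, 0.0, 0.0, 1.0]]
top [[593.4896113399618, 0.0, 322.71896546406623], [0.0, 593.4896113399618, 239.4851409137358], [0.0, 0.0, 1.0]] [[-0.019, -0.983, 0.184, 0.247], [-1.0, 0.019, -0.002, -0.008], [-0.002, -0.184, -0.983, 1.531], [0.0, 0.0, 0.0, 1.0]]
```

View pics/scene0.png

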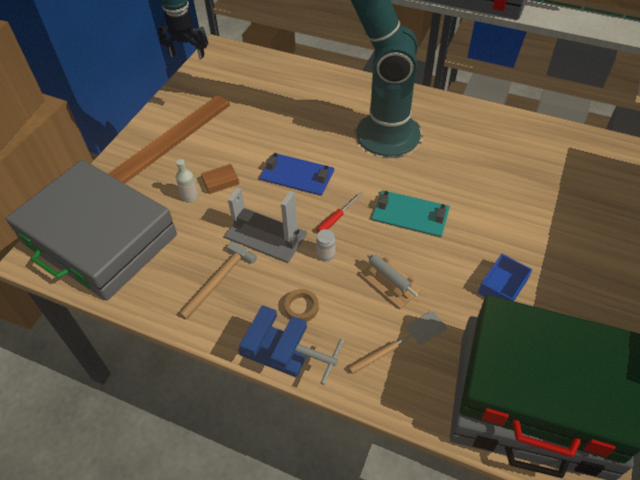

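View pics/top0.png

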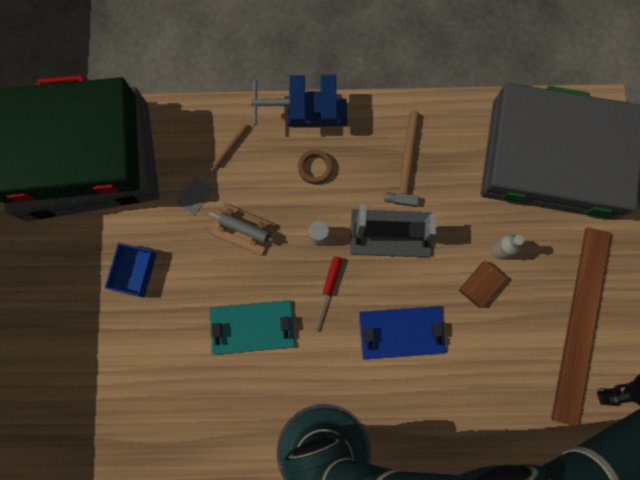

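Scene picture: the grey stand (265,230) has its taller cheek at (290,215), the +y side. The roller is at (390,275) on the cradle. In the top picture the stand is at (393,233), the roller at (241,228) and the tin at (319,233). The blue and turquoise look-alikes are well out of the way.

```bash
cat > h.py <<'E'
import numpy as np, cv2
def load(n): return dict(np.load(n+".npz"))
def cloud(c,T=None):
    K=c["camera_matrix"]; T=c["world_from_camera"] if T is None else T
    v,u=np.mgrid[:480,:640]; d=c["range_z"].astype(float)
    P=np.stack([(u-K[0,2])/K[0,0]*d,(v-K[1,2])/K[1,1]*d,d],-1)
    return P@T[:3,:3].T+T[:3,3]
def ray(c,u,v,z):
    K=c["camera_matrix"];T=c["world_from_camera"]
    d=T[:3,:3]@np.array([(u-K[0,2])/K[0,0],(v-K[1,2])/K[1,1],1]); return T[:3,3]+d*(z-T[2,3])/d[2]
E
python3 - <<'E'
from h import *
t=load("top"); s=load("scene")
a=cv2.resize(t["pixels"][190:270,190:290],(500,400),interpolation=2); 
b=cv2.resize(t["pixels"][195:270,340:445],(560,400),interpolation=2)
cv2.imwrite("pics/c.png",cv2.resize(np.hstack([a,b]),(800,302)))
for n,c in (("top",t),("scene",s)):
    P=cloud(c); hsv=cv2.cvtColor(c["pixels"],cv2.COLOR_BGR2HSV); grey=hsv[...,1]<70
    def box(x0,x1,y0,y1,z0,z1,g=True):
        m=(P[...,0]>x0)&(P[...,0]<x1)&(P[...,1]>y0)&(P[...,1]<y1)&(P[...,2]>z0)&(P[...,2]<z1)
        return P[m&grey] if g else P[m]
    r=box(.45,.65,.08,.32,.03,.075); 
    if len(r):
        rc,sz,an=cv2.minAreaRect(r[:,:2].astype(np.float32)); print(n,"roller",len(r),rc,sz,an, r[:,2].max())
    f=box(.45,.65,-.33,-.06,.004,.022)
    rc,sz,an=cv2.minAreaRect(f[:,:2].astype(np.float32)); print(n,"foot",len(f),rc,sz,an)
    for lo,hi in ((-.14,-.06),(-.32,-.23)):
        q=box(.45,.65,lo,hi,.06,.3)
        if len(q): 
            top=q[q[:,2]>q[:,2].max()-.01]; print(n,"cheek",len(q),np.percentile(q[:,2],[50,95,99,100]).round(4),top.min(0).round(4),top.max(0).round(4),top.mean(0).round(4))
E
```

```text
top roller 670 (0.5644893050193787, 0.1994691789150238) (0.17654000222682953, 0.03219160437583923) 65.56539154052734 0.0648795896536245
top foot 2157 (0.5671200752258301, -0.19522061944007874) (0.22233378887176514, 0.1622200459241867) 86.756591796875
top cheek 409 [0.1382 0.208  0.2099 0.2128] [ 0.5261 -0.1091  0.2029] [ 0.5764 -0.0936  0.2128] [ 0.5496 -0.1018  0.2061]
top cheek 471 [0.0778 0.1413 0.1428 0.1452] [ 0.516  -0.2818  0.1354] [ 0.5645 -0.2648  0.1452] [ 0.5407 -0.2733  0.1392]
scene roller 564 (0.5640314817428589, 0.20088759064674377) (0.17535917460918427, 0.03901989385485649) 65.8942642211914 0.06443567490060143
scene foot 1489 (0.5673739910125732, -0.18910376727581024) (0.21234150230884552, 0.16750459372997284) 86.79349517822266
scene cheek 627 [0.1366 0.2061 0.2093 0.2117] [ 0.5257 -0.1108  0.2017] [ 0.5802 -0.0938  0.2117] [ 0.5532 -0.102   0.2055]
scene cheek 466 [0.0918 0.1406 0.1423 0.1463] [ 0.5189 -0.2818  0.1364] [ 0.5695 -0.2643  0.1463] [ 0.5445 -0.2728  0.1396]
```

View pics/c.png

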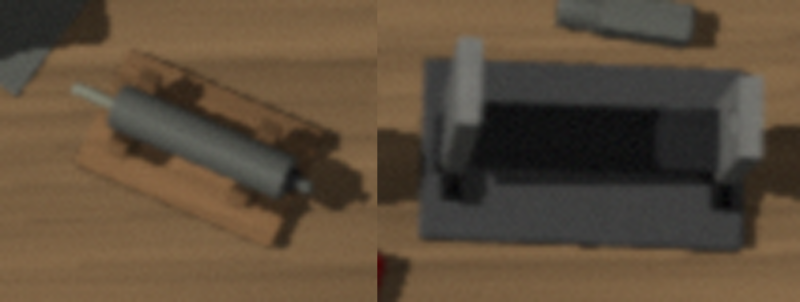

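The nose points to (+x,+y), the roller's yaw is about 65.6° and the stand axis is about 87°. The pocket height is about 121 mm. I'm moving over towards the roller.

Request:
{"op": "apply_moves", "data": {"rows": [{"x": 0.26,"y": 0.3,"z": 0.04,"twist": 0.9,"grip": 1},{"x": 0.26,"y": 0.3,"z": 0.04,"twist": 0.9,"grip": 1},{"x": 0.26,"y": 0.3,"z": 0.04,"twist": 0.9,"grip": 1},{"x": 0.26,"y": 0.3,"z": 0.04,"twist": 0.9,"grip": 1},{"x": 0.26,"y": 0.3,"z": 0.04,"twist": 0.9,"grip": 1},{"x": 0.26,"y": 0.3,"z": 0.04,"twist": 0.9,"grip": 1},{"x": 0.26,"y": 0.3,"z": 0.04,"twist": 0.9,"grip": 1},{"x": 0.26,"y": 0.3,"z": 0.04,"twist": 0.9,"grip": 1},{"x": 0.26,"y": 0.3,"z": 0.04,"twist": 0.9,"grip": 1},{"x": 0.26,"y": 0.3,"z": 0.04,"twist": 0.9,"grip": 1}]}}

```text
clock: 0.93
tcp_pos: [0.4217, -0.3258, 0.2718]
ee_rot: [0.839, 0.545, 0.001, -0.0]
contact_force: [0.2, 0.4, 1.0]
opening: 1.001
grip_force: 0.0
```

Request:
{"op": "apply_moves", "data": {"rows": [{"x": 0.14,"y": 0.38,"z": 0},{"x": 0.14,"y": 0.38,"z": 0},{"x": 0.14,"y": 0.38,"z": 0},{"x": 0.14,"y": 0.38,"z": 0},{"x": 0.14,"y": 0.38,"z": 0},{"x": 0.14,"y": 0.38,"z": 0},{"x": 0.14,"y": 0.38,"z": 0},{"x": 0.14,"y": 0.38,"z": 0},{"x": 0.14,"y": 0.38,"z": 0},{"x": 0.14,"y": 0.38,"z": 0}]}}

```text
$.rows[0]: bad value
```

Request:
{"op": "apply_moves", "data": {"rows": [{"x": 0,"y": 0.138,"z": -0.05},{"x": 0,"y": 0.138,"z": -0.05},{"x": 0,"y": 0.138,"z": -0.05},{"x": 0,"y": 0.138,"z": -0.05},{"x": 0,"y": 0.138,"z": -0.05},{"x": 0,"y": 0.138,"z": -0.05},{"x": 0,"y": 0.138,"z": -0.05}]}}

```text
$.rows[0]: bad value
```

```bash
python3 - <<'E'
from plant import telemetry, vision
from h import *
from scipy.spatial.transform import Rotation as R
s=telemetry.read_state(); c=vision.read_camera("wrist"); cv2.imwrite("pics/w1.png",c["pixels"])
T=np.eye(4);T[:3,:3]=R.from_quat(s["ee_rot"]).as_matrix();T[:3,3]=s["tcp_pos"]; print(s["tcp_pos"],s["contact_force"],np.degrees(R.from_quat(s["ee_rot"]).as_euler('ZYX')))
P=cloud(c,T@c["tool_from_camera"]); g=cv2.cvtColor(c["pixels"],cv2.COLOR_BGR2HSV)[...,1]<70
near=np.hypot(P[...,0]-.561,P[...,1]-.192)<.12
for z0,z1 in ((.03,.08),(.052,.08)):
    m=g&near&(P[...,2]>z0)&(P[...,2]<z1); q=P[m]; print(len(q),cv2.minAreaRect(q[:,:2].astype(np.float32)),q.mean(0),np.percentile(q[:,2],[95,99]))
t=load("top");P=cloud(t);g=cv2.cvtColor(t["pixels"],cv2.COLOR_BGR2HSV)[...,1]<70
near=np.hypot(P[...,0]-.561,P[...,1]-.192)<.12
q=P[g&near&(P[...,2]>.05)&(P[...,2]<.08)];print("top",len(q),cv2.minAreaRect(q[:,:2].astype(np.float32)),q.mean(0))
E
```

```text
[ 0.42171447 -0.32584547  0.27179383] [0.24937412 0.43331534 0.96949205] [ 6.60032268e+01 -9.45646674e-02  1.79946664e+02]<stdin>:9: RuntimeWarning: Mean of empty slice.
  ret = um.true_divide(
Traceback (most recent call last):
IndexError: index -1 is out of bounds for axis 0 with size 0
```

View pics/w1.png

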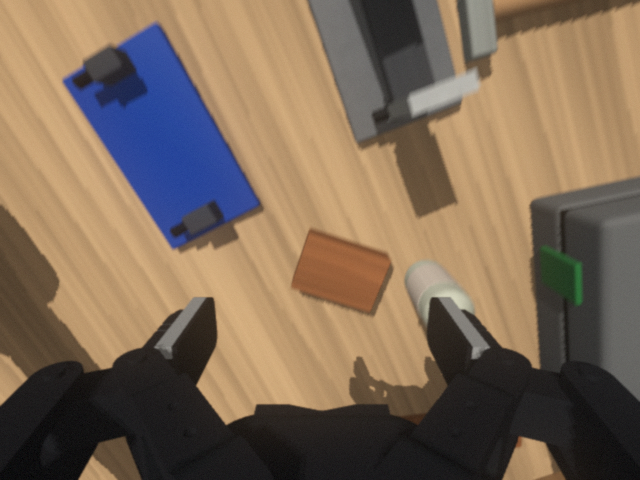

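The moves were refused because every key is required. The wrist view shows only the low cheek (440,90), the glue and the offcut. I'm repeating the moves with all keys.

Request:
{"op": "apply_moves", "data": {"rows": [{"x": 0.14,"y": 0.38,"z": 0,"twist": 0,"grip": 1},{"x": 0.14,"y": 0.38,"z": 0,"twist": 0,"grip": 1},{"x": 0.14,"y": 0.38,"z": 0,"twist": 0,"grip": 1},{"x": 0.14,"y": 0.38,"z": 0,"twist": 0,"grip": 1},{"x": 0.14,"y": 0.38,"z": 0,"twist": 0,"grip": 1},{"x": 0.14,"y": 0.38,"z": 0,"twist": 0,"grip": 1},{"x": 0.14,"y": 0.38,"z": 0,"twist": 0,"grip": 1},{"x": 0.14,"y": 0.38,"z": 0,"twist": 0,"grip": 1},{"x": 0.14,"y": 0.38,"z": 0,"twist": 0,"grip": 1},{"x": 0.14,"y": 0.38,"z": 0,"twist": 0,"grip": 1}]}}

```text
clock: 1.82
tcp_pos: [0.5591, 0.0534, 0.2711]
ee_rot: [0.839, 0.544, 0.0, -0.001]
contact_force: [-0.1, 0.8, -0.3]
opening: 1.003
grip_force: 0.0
```

Request:
{"op": "apply_moves", "data": {"rows": [{"x": 0,"y": 0.138,"z": -0.05,"twist": 0,"grip": 1},{"x": 0,"y": 0.138,"z": -0.05,"twist": 0,"grip": 1},{"x": 0,"y": 0.138,"z": -0.05,"twist": 0,"grip": 1},{"x": 0,"y": 0.138,"z": -0.05,"twist": 0,"grip": 1},{"x": 0,"y": 0.138,"z": -0.05,"twist": 0,"grip": 1},{"x": 0,"y": 0.138,"z": -0.05,"twist": 0,"grip": 1},{"x": 0,"y": 0.138,"z": -0.05,"twist": 0,"grip": 1}]}}

```text
clock: 2.4
tcp_pos: [0.5591, 0.1862, 0.2211]
ee_rot: [0.84, 0.542, -0.0, 0.0]
contact_force: [0.1, -0.5, -0.1]
opening: 1.001
grip_force: 0.0
```

```bash
cat > m.py <<'E'
from plant import telemetry, vision
from h import *
from scipy.spatial.transform import Rotation as R
s=telemetry.read_state(); c=vision.read_camera("wrist"); cv2.imwrite("pics/w2.png",c["pixels"])
T=np.eye(4);T[:3,:3]=R.from_quat(s["ee_rot"]).as_matrix();T[:3,3]=s["tcp_pos"]; print(s["tcp_pos"],s["contact_force"],np.degrees(R.from_quat(s["ee_rot"]).as_euler('ZYX')))
P=cloud(c,T@c["tool_from_camera"]); 
def go(P,c,n):
  g=cv2.cvtColor(c["pixels"],cv2.COLOR_BGR2HSV)[...,1]<70
  near=np.hypot(P[...,0]-.561,P[...,1]-.192)<.12
  for z0,z1 in ((.03,.08),(.05,.08)):
    q=P[g&near&(P[...,2]>z0)&(P[...,2]<z1)]
    if len(q): print(n,len(q),cv2.minAreaRect(q[:,:2].astype(np.float32)),q.mean(0),np.percentile(q[:,2],[95,99]))
go(P,c,"wrist")
for n in ("top","scene"): t=load(n); go(cloud(t),t,n)
E
python3 m.py
```

```text
[0.55912083 0.18620114 0.22106717] [ 0.06745863 -0.54518683 -0.1498007 ] [6.56256176e+01 6.79100330e-02 1.79987154e+02]
wrist 5443 ((0.5644369721412659, 0.20228755474090576), (0.17825128138065338, 0.03173025697469711), 65.27677917480469) [0.56402342 0.20156562 0.05227622] [0.05673537 0.05733272]
wrist 3992 ((0.5593278408050537, 0.1920202374458313), (0.1325470507144928, 0.026882044970989227), 65.33119201660156) [0.5621416  0.19795895 0.05450966] [0.05687146 0.05741195]
top 670 ((0.5644893050193787, 0.1994691789150238), (0.17654000222682953, 0.03219160437583923), 65.56539154052734) [0.56006365 0.1928556  0.05159282] [0.05931014 0.06228114]
top 431 ((0.558041512966156, 0.18642204999923706), (0.14148233830928802, 0.028569409623742104), 64.70698547363281) [0.56027474 0.19185687 0.05482794] [0.06049268 0.06290524]
scene 564 ((0.5640314817428589, 0.20088759064674377), (0.17535917460918427, 0.03901989385485649), 65.8942642211914) [0.56907015 0.1970881  0.05096455] [0.05855842 0.06135557]
scene 350 ((0.5698440670967102, 0.20273050665855408), (0.15918943285942078, 0.03009103797376156), 65.80851745605469) [0.56597255 0.19344674 0.05458096] [0.05937341 0.062924  ]
```

View pics/w2.png

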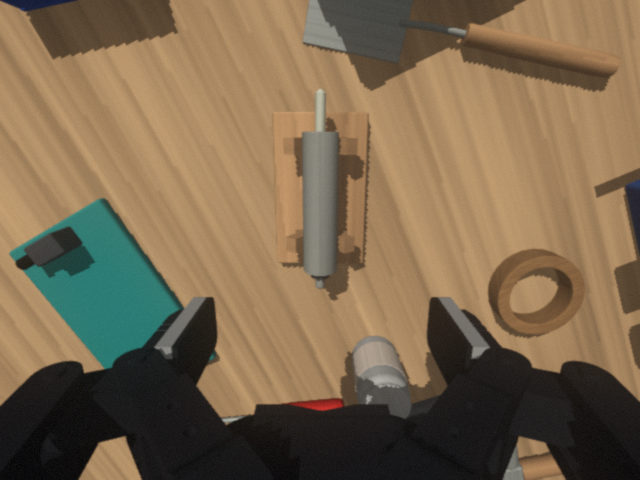

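The wrist view shows the roller along the picture's vertical, nose tip at (320,92) and pin at (320,285), so its mid is at about (0.561, 0.195). Next I descend and grip.

Request:
{"op": "apply_moves", "data": {"rows": [{"x": 0.0025,"y": 0.007,"z": -0.1,"twist": -0.005,"grip": 1},{"x": 0.0025,"y": 0.007,"z": -0.1,"twist": -0.005,"grip": 1},{"x": 0.0025,"y": 0.007,"z": -0.1,"twist": -0.005,"grip": 1},{"x": 0.0025,"y": 0.007,"z": -0.13,"twist": -0.005,"grip": 1},{"x": 0.0025,"y": 0.007,"z": -0.155,"twist": -0.005,"grip": 1},{"x": 0.0025,"y": 0.007,"z": -0.175,"twist": -0.005,"grip": 1},{"x": 0.0025,"y": 0.007,"z": -0.19,"twist": -0.005,"grip": 1},{"x": 0.0025,"y": 0.007,"z": -0.198,"twist": -0.005,"grip": 1},{"x": 0.0025,"y": 0.007,"z": -0.198,"twist": -0.005,"grip": 1},{"x": 0.0025,"y": 0.007,"z": -0.198,"twist": -0.005,"grip": 1}]}}

```text
clock: 3.28
tcp_pos: [0.5619, 0.1943, 0.0239]
ee_rot: [0.842, 0.54, 0.0, 0.0]
contact_force: [-0.0, 0.5, -0.0]
opening: 0.997
grip_force: 0.0
```

Request:
{"op": "apply_moves", "data": {"newtons": 60, "rows": [{"x": 0,"y": 0,"z": 0,"twist": 0,"grip": 0.3},{"x": 0,"y": 0,"z": 0,"twist": 0,"grip": 0.3},{"x": 0,"y": 0,"z": 0,"twist": 0,"grip": 0.3},{"x": 0,"y": 0,"z": 0,"twist": 0,"grip": 0.3},{"x": 0,"y": 0,"z": 0,"twist": 0,"grip": 0.3},{"x": 0,"y": 0,"z": 0,"twist": 0,"grip": 0.2},{"x": 0,"y": 0,"z": 0,"twist": 0,"grip": 0.2},{"x": 0,"y": 0,"z": 0,"twist": 0,"grip": 0.2},{"x": 0,"y": 0,"z": 0,"twist": 0,"grip": 0.2},{"x": 0,"y": 0,"z": 0,"twist": 0,"grip": 0.2}]}}

```text
clock: 4.12
tcp_pos: [0.5612, 0.195, 0.0241]
ee_rot: [0.841, 0.54, 0.0, 0.0]
contact_force: [-2.3, -1.1, 5.7]
opening: 0.354
grip_force: 58.9
```

Request:
{"op": "apply_moves", "data": {"newtons": 80, "rows": [{"x": 0,"y": 0,"z": 0.01,"twist": 0,"grip": 0.2},{"x": 0,"y": 0,"z": 0.03,"twist": 0,"grip": 0.2},{"x": 0,"y": 0,"z": 0.06,"twist": 0,"grip": 0.2},{"x": 0,"y": 0,"z": 0.1,"twist": 0,"grip": 0.2},{"x": 0,"y": 0,"z": 0.14,"twist": 0,"grip": 0.2},{"x": 0,"y": 0,"z": 0.18,"twist": 0,"grip": 0.2},{"x": 0,"y": 0,"z": 0.21,"twist": 0,"grip": 0.2},{"x": 0,"y": 0,"z": 0.23,"twist": 0,"grip": 0.2},{"x": 0,"y": 0,"z": 0.23,"twist": 0,"grip": 0.2},{"x": 0,"y": 0,"z": 0.23,"twist": 0,"grip": 0.2}]}}

```text
clock: 4.95
tcp_pos: [0.5612, 0.1945, 0.2537]
ee_rot: [0.841, 0.54, 0.0, 0.0]
contact_force: [0.4, -0.2, -4.2]
opening: 0.347
grip_force: 79.8
```

Request:
{"op": "apply_moves", "data": {"rows": [{"x": -0.016,"y": -0.38,"z": 0,"twist": 0.374,"grip": 0.2},{"x": -0.016,"y": -0.38,"z": 0,"twist": 0.374,"grip": 0.2},{"x": -0.016,"y": -0.38,"z": 0,"twist": 0.374,"grip": 0.2},{"x": -0.016,"y": -0.38,"z": 0,"twist": 0.374,"grip": 0.2},{"x": -0.016,"y": -0.38,"z": 0,"twist": 0.374,"grip": 0.2},{"x": -0.016,"y": -0.38,"z": 0,"twist": 0.374,"grip": 0.2},{"x": -0.016,"y": -0.38,"z": 0,"twist": 0.374,"grip": 0.2},{"x": -0.016,"y": -0.38,"z": 0,"twist": 0.374,"grip": 0.2},{"x": -0.016,"y": -0.38,"z": 0,"twist": 0.374,"grip": 0.2},{"x": -0.016,"y": -0.38,"z": 0,"twist": 0.374,"grip": 0.2}]}}

```text
clock: 5.78
tcp_pos: [0.542, -0.1945, 0.2499]
ee_rot: [0.73, 0.684, -0.003, -0.001]
contact_force: [-0.0, -2.0, -4.1]
opening: 0.354
grip_force: 79.8
```

Request:
{"op": "apply_moves", "data": {"rows": [{"x": 0,"y": -0.034,"z": 0,"twist": 0,"grip": 0.2},{"x": 0,"y": -0.034,"z": 0,"twist": 0,"grip": 0.2},{"x": 0,"y": -0.034,"z": 0,"twist": 0,"grip": 0.2},{"x": 0,"y": -0.034,"z": 0,"twist": 0,"grip": 0.2}]}}

```text
clock: 6.12
tcp_pos: [0.5441, -0.2187, 0.2511]
ee_rot: [0.726, 0.687, -0.0, -0.002]
contact_force: [-0.2, 0.5, -3.4]
opening: 0.351
grip_force: 79.8
```

```bash
cat > m2.py <<'E'
import sys
from plant import telemetry, vision
from h import *
from scipy.spatial.transform import Rotation as R
s=telemetry.read_state(); c=vision.read_camera("wrist"); cv2.imwrite(f"pics/{sys.argv[1]}.png",c["pixels"])
T=np.eye(4);T[:3,:3]=R.from_quat(s["ee_rot"]).as_matrix();T[:3,3]=s["tcp_pos"]; print(s["tcp_pos"],s["contact_force"],np.degrees(R.from_quat(s["ee_rot"]).as_euler('ZYX')))
c["T"]=T; np.savez(sys.argv[1]+".npz",**c)
W=T@c["tool_from_camera"]; print(c["tool_from_camera"].round(3).tolist())
P=cloud(c,W); hsv=cv2.cvtColor(c["pixels"],cv2.COLOR_BGR2HSV); g=hsv[...,1]<70
def rect(q,n):
    if len(q)>20: print(n,len(q),cv2.minAreaRect(q[:,:2].astype(np.float32)),np.percentile(q[:,2],[1,50,99]).round(4), q.min(0).round(4),q.max(0).round(4))
X,Y,Z=P[...,0],P[...,1],P[...,2]; st=g&(X>.5)&(X<.6)
rect(P[st&(Y>-.125)&(Y<-.08)&(Z>.195)&(Z<.215)],"tall top")
rect(P[st&(Y>-.125)&(Y<-.08)&(Z>.05)&(Z<.2)],"tall all")
rect(P[st&(Y>-.3)&(Y<-.25)&(Z>.13)&(Z<.146)],"low top")
r=g&(X>.5)&(X<.6)&(Z>s["tcp_pos"][2]+.005)&(Z<s["tcp_pos"][2]+.045)
L=(np.stack([X,Y,Z],-1)-T[:3,3])@T[:3,:3]   # tool coords
fr=L[...,0]
m=g&(abs(L[...,1])<.03)&(fr>.015)&(fr<.13)&(L[...,2]<-.004)&(L[...,2]>-.04)
q=L[m]; 
if len(q): print("roller fwd tool",len(q),q.min(0),q.max(0)); 
for a in np.arange(.015,.11,.01):
    k=q[(q[:,0]>a)&(q[:,0]<a+.01)]
    if len(k): print(round(a,3),len(k),"ymid",((k[:,1].min()+k[:,1].max())/2).round(4),"w",np.ptp(k[:,1]).round(4),"ztop",k[:,2].min().round(4))
E
python3 m2.py w3
```

```text
[ 0.54413963 -0.21866839  0.25108434] [-0.23693666  0.49278482 -3.3768569 ] [ 8.68361548e+01 -1.16444593e-01 -1.79797587e+02]
[[0.0, -0.96, -0.28, 0.071], [1.0, -0.0, 0.0, -0.0], [-0.0, -0.28, 0.96, -0.142], [0.0, 0.0, 0.0, 1.0]]
tall top 4051 ((0.5500149726867676, -0.100898377597332), (0.014551632106304169, 0.05014428868889809), 86.64364624023438) [0.1959 0.2058 0.2075] [ 0.5248 -0.1094  0.195 ] [ 0.5752 -0.0923  0.2086]
tall all 2428 ((0.5493336915969849, -0.11627469956874847), (0.01861373335123062, 0.05008137971162796), 87.80157470703125) [0.0625 0.1499 0.1994] [ 0.5247 -0.125   0.053 ] [ 0.5747 -0.1061  0.1999]
roller fwd tool 15730 [ 0.01500378 -0.01660241 -0.03363829] [ 0.09766017  0.01558443 -0.00506138]
0.015 2242 ymid -0.0003 w 0.0318 ztop -0.0336
0.025 2385 ymid -0.0005 w 0.0319 ztop -0.0333
0.035 2591 ymid -0.0005 w 0.0321 ztop -0.0336
0.045 2764 ymid -0.0006 w 0.0321 ztop -0.0335
0.055 2969 ymid -0.0005 w 0.0321 ztop -0.0336
0.065 835 ymid -0.0006 w 0.009 ztop -0.0224
0.075 898 ymid -0.0005 w 0.0087 ztop -0.0228
0.085 937 ymid -0.0005 w 0.009 ztop -0.0223
0.095 109 ymid -0.0 w 0.0073 ztop -0.0212
```

View pics/w3.png

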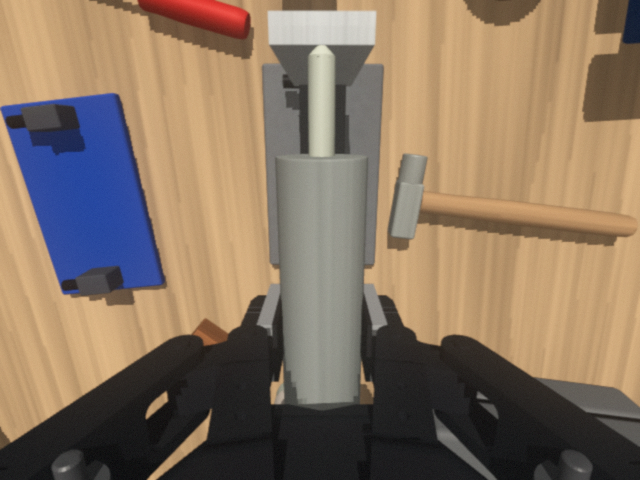

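The wrist view shows the nose (320,50) centred over the taller cheek (322,28), and the roller square and level in the grip. The offsets are about 0.5 mm or less. I'm lowering it beside the taller cheek, above the lower one.

Request:
{"op": "apply_moves", "data": {"rows": [{"x": 0,"y": 0,"z": -0.03,"twist": 0,"grip": 0.2},{"x": 0,"y": 0,"z": -0.06,"twist": 0,"grip": 0.2},{"x": 0,"y": 0,"z": -0.08,"twist": 0,"grip": 0.2},{"x": 0,"y": 0,"z": -0.095,"twist": 0,"grip": 0.2},{"x": 0,"y": 0,"z": -0.105,"twist": 0,"grip": 0.2},{"x": 0,"y": 0,"z": -0.105,"twist": 0,"grip": 0.2},{"x": 0,"y": 0,"z": -0.105,"twist": 0,"grip": 0.2},{"x": 0,"y": 0,"z": -0.105,"twist": 0,"grip": 0.2}]}}

```text
clock: 6.83
tcp_pos: [0.5462, -0.219, 0.1494]
ee_rot: [0.726, 0.688, 0.0, 0.001]
contact_force: [0.1, 0.2, -3.9]
opening: 0.352
grip_force: 80.0
```

Request:
{"op": "apply_moves", "data": {"rows": [{"x": 0,"y": 0.004,"z": 0,"twist": 0,"grip": 0.2},{"x": 0,"y": 0.008,"z": 0,"twist": 0,"grip": 0.2},{"x": 0.001,"y": 0.012,"z": 0,"twist": 0,"grip": 0.2},{"x": 0.001,"y": 0.014,"z": 0,"twist": 0,"grip": 0.2},{"x": 0.001,"y": 0.016,"z": 0,"twist": 0,"grip": 0.2},{"x": 0.001,"y": 0.018,"z": 0,"twist": 0,"grip": 0.2},{"x": 0.001,"y": 0.018,"z": 0,"twist": 0,"grip": 0.2},{"x": 0.001,"y": 0.018,"z": 0,"twist": 0,"grip": 0.2}]}}

```text
clock: 7.5
tcp_pos: [0.5466, -0.2021, 0.1486]
ee_rot: [0.727, 0.687, 0.0, 0.001]
contact_force: [0.7, -3.1, -3.5]
opening: 0.349
grip_force: 80.0
```

The nose touches at about 3 N. I'm pushing it in gradually.

Request:
{"op": "apply_moves", "data": {"rows": [{"x": 0,"y": 0.002,"z": 0,"twist": 0,"grip": 0.2},{"x": 0,"y": 0.004,"z": 0,"twist": 0,"grip": 0.2},{"x": 0,"y": 0.006,"z": 0,"twist": 0,"grip": 0.2},{"x": 0,"y": 0.008,"z": 0,"twist": 0,"grip": 0.2},{"x": 0,"y": 0.01,"z": 0,"twist": 0,"grip": 0.2},{"x": 0,"y": 0.012,"z": 0,"twist": 0,"grip": 0.2},{"x": 0,"y": 0.012,"z": 0,"twist": 0,"grip": 0.2},{"x": 0,"y": 0.012,"z": 0,"twist": 0,"grip": 0.2}]}}

```text
clock: 8.17
tcp_pos: [0.5468, -0.1906, 0.1486]
ee_rot: [0.727, 0.687, -0.0, 0.001]
contact_force: [3.1, -5.8, -2.7]
opening: 0.35
grip_force: 79.9
```

Request:
{"op": "apply_moves", "data": {"rows": [{"x": 0,"y": 0.002,"z": 0,"twist": 0,"grip": 0.2},{"x": 0,"y": 0.004,"z": 0,"twist": 0,"grip": 0.2},{"x": 0,"y": 0.006,"z": 0,"twist": 0,"grip": 0.2},{"x": 0,"y": 0.008,"z": 0,"twist": 0,"grip": 0.2},{"x": 0,"y": 0.009,"z": 0,"twist": 0,"grip": 0.2},{"x": 0,"y": 0.009,"z": 0,"twist": 0,"grip": 0.2},{"x": 0,"y": 0.009,"z": 0,"twist": 0,"grip": 0.2},{"x": 0,"y": 0.009,"z": 0,"twist": 0,"grip": 0.2}]}}

```text
clock: 8.83
tcp_pos: [0.547, -0.1828, 0.1488]
ee_rot: [0.727, 0.687, -0.0, 0.002]
contact_force: [3.5, -9.3, -2.5]
opening: 0.345
grip_force: 79.9
```

```bash
python3 m2.py w4; python3 - <<'E'
from plant import vision
from h import *
for n in ("scene","top"):
    c=vision.read_camera(n); np.savez(n+"2.npz",**c)
s=np.load("scene2.npz")["pixels"]; t=np.load("top2.npz")["pixels"]
cv2.imwrite("pics/c2.png",np.hstack([cv2.resize(s[170:270,215:315],(400,400),interpolation=2),cv2.resize(t[180:280,340:440],(400,400),interpolation=2)]))
E
```

```text
[ 0.54702931 -0.18282248  0.14877697] [ 3.45035956 -9.32302565 -2.4684808 ] [8.67199239e+01 1.61448474e-01 1.79859558e+02]
[[0.0, -0.96, -0.28, 0.071], [1.0, -0.0, 0.0, -0.0], [-0.0, -0.28, 0.96, -0.142], [0.0, 0.0, 0.0, 1.0]]
tall top 16203 ((0.5499083995819092, -0.10071001201868057), (0.014400928281247616, 0.050725359469652176), 86.69823455810547) [0.2005 0.2059 0.2074] [ 0.5242 -0.1093  0.195 ] [ 0.5753 -0.0922  0.2082]
tall all 5235 ((0.5491048097610474, -0.11672352999448776), (0.01808754727244377, 0.04998670890927315), 86.76537322998047) [0.0636 0.1697 0.199 ] [ 0.5247 -0.125   0.0615] [ 0.5746 -0.1063  0.2   ]
roller fwd tool 14311 [ 0.01500758 -0.02665965 -0.03998837] [ 0.07509573  0.02322697 -0.004025  ]
0.015 2235 ymid -0.0005 w 0.032 ztop -0.0336
0.025 2392 ymid -0.0004 w 0.0321 ztop -0.0342
0.035 2590 ymid -0.0004 w 0.0322 ztop -0.0335
0.045 2760 ymid -0.0004 w 0.0322 ztop -0.0339
0.055 2967 ymid -0.0003 w 0.0319 ztop -0.0339
0.065 1211 ymid -0.0014 w 0.0492 ztop -0.04
0.075 156 ymid -0.0018 w 0.0498 ztop -0.037
```

View pics/w4.png

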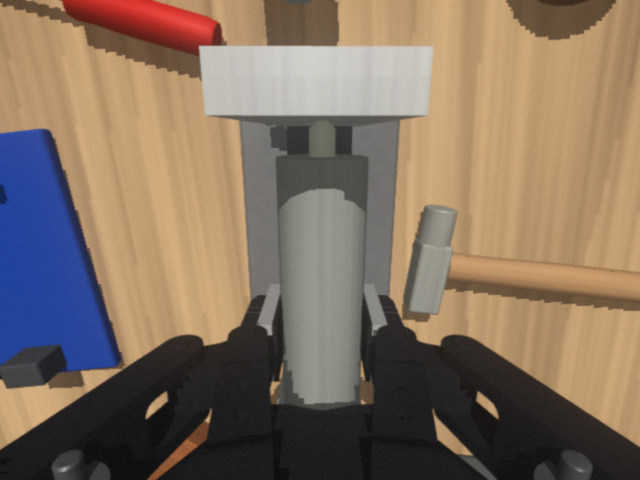

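View pics/c2.png

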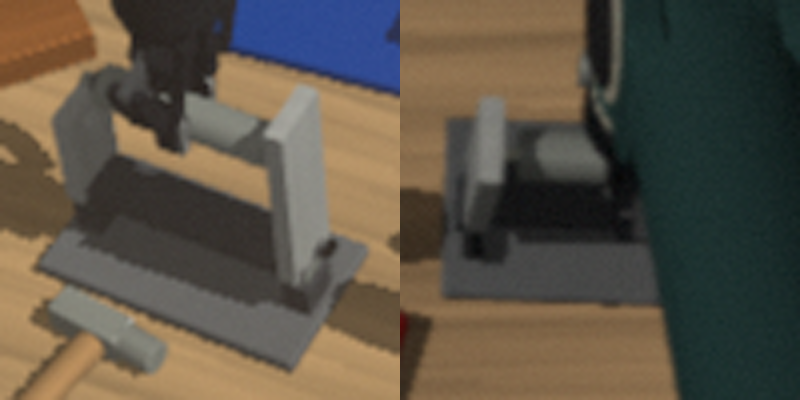

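Wrist view: the nose (321,138) presses on the taller cheek face and is in about 23 mm. Scene crop: the pin at (120,88) is still above the lower cheek. I'll push 2 mm more for clearance, shift x by −1 mm, and start down.

Request:
{"op": "apply_moves", "data": {"rows": [{"x": -0.0005,"y": 0.001,"z": 0,"twist": 0,"grip": 0.2},{"x": -0.001,"y": 0.002,"z": 0,"twist": 0,"grip": 0.2},{"x": -0.001,"y": 0.0025,"z": 0,"twist": 0,"grip": 0.2},{"x": -0.001,"y": 0.0025,"z": 0,"twist": 0,"grip": 0.2},{"x": -0.001,"y": 0.0025,"z": -0.002,"twist": 0,"grip": 0.2},{"x": -0.001,"y": 0.0025,"z": -0.005,"twist": 0,"grip": 0.2},{"x": -0.001,"y": 0.0025,"z": -0.008,"twist": 0,"grip": 0.2},{"x": -0.001,"y": 0.0025,"z": -0.01,"twist": 0,"grip": 0.2},{"x": -0.001,"y": 0.0025,"z": -0.01,"twist": 0,"grip": 0.2},{"x": -0.001,"y": 0.0025,"z": -0.01,"twist": 0,"grip": 0.2}]}}

```text
clock: 9.82
tcp_pos: [0.5449, -0.1805, 0.1384]
ee_rot: [0.727, 0.687, -0.001, 0.001]
contact_force: [0.3, -8.3, -2.9]
opening: 0.35
grip_force: 80.1
```

Request:
{"op": "apply_moves", "data": {"rows": [{"x": 0,"y": 0,"z": -0.002,"twist": 0,"grip": 0.2},{"x": 0,"y": 0,"z": -0.004,"twist": 0,"grip": 0.2},{"x": 0,"y": 0,"z": -0.006,"twist": 0,"grip": 0.2},{"x": 0,"y": 0,"z": -0.008,"twist": 0,"grip": 0.2},{"x": 0,"y": 0,"z": -0.01,"twist": 0,"grip": 0.2},{"x": 0,"y": 0,"z": -0.01,"twist": 0,"grip": 0.2},{"x": 0,"y": 0,"z": -0.01,"twist": 0,"grip": 0.2}]}}

```text
clock: 10.4
tcp_pos: [0.5449, -0.1805, 0.1285]
ee_rot: [0.727, 0.687, -0.001, 0.001]
contact_force: [-0.9, -9.1, -2.9]
opening: 0.347
grip_force: 80.1
```

Request:
{"op": "apply_moves", "data": {"rows": [{"x": 0.001,"y": 0,"z": -0.002,"twist": 0,"grip": 0.2},{"x": 0.001,"y": 0,"z": -0.004,"twist": 0,"grip": 0.2},{"x": 0.001,"y": 0,"z": -0.006,"twist": 0,"grip": 0.2},{"x": 0.001,"y": 0,"z": -0.008,"twist": 0,"grip": 0.2},{"x": 0.001,"y": 0,"z": -0.01,"twist": 0,"grip": 0.2},{"x": 0.001,"y": 0,"z": -0.01,"twist": 0,"grip": 0.2},{"x": 0.001,"y": 0,"z": -0.01,"twist": 0,"grip": 0.2}]}}

```text
clock: 10.98
tcp_pos: [0.5459, -0.1806, 0.1184]
ee_rot: [0.727, 0.687, -0.001, 0.001]
contact_force: [-0.0, -8.9, -1.4]
opening: 0.347
grip_force: 80.1
```

```bash
python3 m2.py w5|grep -v "^\[\[" ; python3 - <<'E'
from plant import telemetry
s=telemetry.read_state();print(s["contact_force"],s["wrist_torque"])
E
```

```text
[ 0.54591578 -0.1805686   0.11844311] [-0.03626297 -8.93810627 -1.3622165 ] [  86.73684086    0.18041805 -179.98924024]
tall top 17508 ((0.5500475168228149, -0.10059806704521179), (0.014604664407670498, 0.05140354484319687), 86.61428833007812) [0.1981 0.2056 0.207 ] [ 0.5243 -0.1093  0.1951] [ 0.5757 -0.0933  0.2076]
tall all 5917 ((0.5489116311073303, -0.11674494296312332), (0.018048061057925224, 0.049966324120759964), 86.65251922607422) [0.0634 0.1451 0.1988] [ 0.5245 -0.125   0.0539] [ 0.5744 -0.1063  0.2   ]
roller fwd tool 13765 [ 0.01500162 -0.02507864 -0.03431747] [ 0.07282416  0.0242479  -0.00525817]
0.015 2241 ymid -0.0005 w 0.032 ztop -0.0334
0.025 2404 ymid -0.0005 w 0.0319 ztop -0.0336
0.035 2586 ymid -0.0005 w 0.032 ztop -0.0343
0.045 2793 ymid -0.0005 w 0.0321 ztop -0.0339
0.055 2988 ymid -0.0005 w 0.032 ztop -0.0338
0.065 753 ymid -0.0004 w 0.0493 ztop -0.0304
[-0.68218879 -9.27664735 -2.26899367] [-1.75987241 -0.08063752 -0.08045844]
```

Request:
{"op": "apply_moves", "data": {"rows": [{"x": 0,"y": 0,"z": -0.002,"twist": 0,"grip": 0.2},{"x": 0,"y": 0,"z": -0.004,"twist": 0,"grip": 0.2},{"x": 0,"y": 0,"z": -0.006,"twist": 0,"grip": 0.2},{"x": 0,"y": 0,"z": -0.008,"twist": 0,"grip": 0.2},{"x": 0,"y": 0,"z": -0.009,"twist": 0,"grip": 0.2},{"x": 0,"y": 0,"z": -0.009,"twist": 0,"grip": 0.2}]}}

```text
clock: 11.53
tcp_pos: [0.5456, -0.1798, 0.1089]
ee_rot: [0.727, 0.687, -0.001, 0.0]
contact_force: [0.5, -7.3, -7.0]
opening: 0.352
grip_force: 79.7
```

Request:
{"op": "apply_moves", "data": {"rows": [{"x": 0,"y": 0,"z": -0.001,"twist": 0,"grip": 0.2},{"x": 0,"y": 0,"z": -0.002,"twist": 0,"grip": 0.2},{"x": 0,"y": 0,"z": -0.002,"twist": 0,"grip": 0.2}]}}

```text
clock: 11.78
tcp_pos: [0.5456, -0.1797, 0.107]
ee_rot: [0.727, 0.687, -0.001, 0.0]
contact_force: [-0.2, -7.9, -2.5]
opening: 0.351
grip_force: 79.9
```

Request:
{"op": "apply_moves", "data": {"rows": [{"x": 0,"y": 0,"z": -0.001,"twist": 0,"grip": 0.2},{"x": 0,"y": 0,"z": -0.002,"twist": 0,"grip": 0.2},{"x": 0,"y": 0,"z": -0.002,"twist": 0,"grip": 0.2}]}}

```text
clock: 12.03
tcp_pos: [0.5457, -0.1796, 0.1053]
ee_rot: [0.727, 0.687, -0.001, 0.0]
contact_force: [-1.6, -7.4, -1.2]
opening: 0.35
grip_force: 80.0
```

Request:
{"op": "apply_moves", "data": {"rows": [{"x": 0,"y": 0,"z": -0.001,"twist": 0,"grip": 0.2},{"x": 0,"y": 0,"z": -0.001,"twist": 0,"grip": 0.2},{"x": 0,"y": 0,"z": -0.001,"twist": 0,"grip": 0.2}]}}

```text
clock: 12.28
tcp_pos: [0.5458, -0.1797, 0.1045]
ee_rot: [0.727, 0.687, -0.001, 0.001]
contact_force: [0.1, -7.0, -1.1]
opening: 0.35
grip_force: 80.0
```

The nose sprang in: the y force fell from 9.1 to about 7.3 N near TCP z 0.109. Next I feel for the pocket's lower edge.

Request:
{"op": "apply_moves", "data": {"rows": [{"x": 0,"y": 0,"z": -0.001,"twist": 0,"grip": 0.2},{"x": 0,"y": 0,"z": -0.001,"twist": 0,"grip": 0.2},{"x": 0,"y": 0,"z": -0.001,"twist": 0,"grip": 0.2},{"x": 0,"y": 0,"z": -0.001,"twist": 0,"grip": 0.2}]}}

```text
clock: 12.62
tcp_pos: [0.5459, -0.1797, 0.1035]
ee_rot: [0.727, 0.687, -0.001, 0.001]
contact_force: [-0.1, -6.7, -1.6]
opening: 0.347
grip_force: 80.0
```

Request:
{"op": "apply_moves", "data": {"rows": [{"x": 0,"y": 0,"z": -0.001,"twist": 0,"grip": 0.2},{"x": 0,"y": 0,"z": -0.001,"twist": 0,"grip": 0.2},{"x": 0,"y": 0,"z": -0.001,"twist": 0,"grip": 0.2},{"x": 0,"y": 0,"z": -0.001,"twist": 0,"grip": 0.2}]}}

```text
clock: 12.95
tcp_pos: [0.5459, -0.1796, 0.1025]
ee_rot: [0.727, 0.687, -0.001, 0.001]
contact_force: [-1.2, -6.6, -1.3]
opening: 0.351
grip_force: 80.0
```

Request:
{"op": "apply_moves", "data": {"rows": [{"x": 0,"y": 0,"z": -0.001,"twist": 0,"grip": 0.2},{"x": 0,"y": 0,"z": -0.001,"twist": 0,"grip": 0.2},{"x": 0,"y": 0,"z": -0.001,"twist": 0,"grip": 0.2},{"x": 0,"y": 0,"z": -0.001,"twist": 0,"grip": 0.2}]}}

```text
clock: 13.28
tcp_pos: [0.5459, -0.1797, 0.1015]
ee_rot: [0.727, 0.687, -0.001, 0.001]
contact_force: [-0.3, -8.1, -1.5]
opening: 0.349
grip_force: 80.0
```

```bash
cat > q.py <<'E'
import sys
from plant import telemetry, vision
from h import *
from scipy.spatial.transform import Rotation as R
F=[];M=[]
for i in range(4):
    s=telemetry.read_state(); c=vision.read_camera("wrist"); F.append(s["contact_force"]);M.append(s["wrist_torque"])
print("tcp",s["tcp_pos"].round(4),"F",np.mean(F,0).round(2),"M",np.mean(M,0).round(3),"clk",s["clock"])
L=cloud(c,c["tool_from_camera"]); g=cv2.cvtColor(c["pixels"],cv2.COLOR_BGR2HSV)[...,1]<70
m=g&(abs(L[...,1]+.0005)<.004)&(L[...,0]>.014)&(L[...,0]<.06)&(L[...,2]<-.02)&(L[...,2]>-.045)
q=L[m]; p=np.polyfit(q[:,0],q[:,2],1); print("pitch deg",np.degrees(np.arctan(p[0])).round(2),"axis z at centre",(p[1]+.016).round(4), len(q))
m=g&(abs(L[...,1])<.014)&(L[...,2]<-.02)&(L[...,0]<.072)&(L[...,2]>-.034);print("tube end fwd",np.percentile(L[m][:,0],99).round(4))
cv2.imwrite("pics/q.png",c["pixels"]); np.savez("q.npz",**c)
E
python3 q.py
```

```text
tcp [ 0.546  -0.1797  0.1015] F [-0.21 -7.46 -1.18] M [-1.291  0.035 -0.005] clk 13.4333
pitch deg -0.77 axis z at centre -0.0158 3412
tube end fwd 0.0694
```

```bash
python3 - <<'E'
from h import *
for n in ("w3","w4","w5","q"):
    c=load(n); L=cloud(c,c["tool_from_camera"]); g=cv2.cvtColor(c["pixels"],cv2.COLOR_BGR2HSV)[...,1]<70
    m=g&(abs(L[...,1]+.0005)<.004)&(L[...,0]>.014)&(L[...,0]<.06)&(L[...,2]<-.02)&(L[...,2]>-.045)
    q=L[m]; p=np.polyfit(q[:,0],q[:,2],1); print(n,np.degrees(np.arctan(p[0])).round(2),p[1].round(4))
E
```

```text
w3 -0.04 -0.0316
w4 -0.23 -0.0317
w5 -0.48 -0.0318
q -0.77 -0.0318
```

Request:
{"op": "apply_moves", "data": {"rows": [{"x": 0,"y": 0,"z": 0.001,"twist": 0,"grip": 0.2},{"x": 0,"y": 0,"z": 0.002,"twist": 0,"grip": 0.2},{"x": 0,"y": 0,"z": 0.002,"twist": 0,"grip": 0.2},{"x": 0,"y": 0,"z": 0.002,"twist": 0,"grip": 0.2}]}}

```text
clock: 13.82
tcp_pos: [0.5458, -0.1797, 0.1032]
ee_rot: [0.727, 0.687, -0.001, 0.001]
contact_force: [0.0, -7.3, -4.4]
opening: 0.352
grip_force: 80.0
```

```bash
python3 q.py
```

```text
tcp [ 0.5458 -0.1797  0.1031] F [ 0.14 -7.19 -4.03] M [-1.523 -0.155 -0.092] clk 13.9667
pitch deg 0.2 axis z at centre -0.0157 3370
tube end fwd 0.0646
```

The roller is level, with its axis at about 0.121. I'm letting the pin out towards the lower cheek.

Request:
{"op": "apply_moves", "data": {"rows": [{"x": 0,"y": -0.001,"z": 0,"twist": 0,"grip": 0.2},{"x": 0,"y": -0.002,"z": 0,"twist": 0,"grip": 0.2},{"x": -0.0003,"y": -0.004,"z": 0,"twist": 0,"grip": 0.2},{"x": -0.0003,"y": -0.006,"z": 0,"twist": 0,"grip": 0.2},{"x": -0.0003,"y": -0.007,"z": 0,"twist": 0,"grip": 0.2},{"x": -0.0003,"y": -0.007,"z": 0,"twist": 0,"grip": 0.2},{"x": -0.0003,"y": -0.007,"z": 0,"twist": 0,"grip": 0.2}]}}

```text
clock: 14.6
tcp_pos: [0.5455, -0.186, 0.1031]
ee_rot: [0.727, 0.687, -0.001, 0.0]
contact_force: [0.7, -5.6, -3.2]
opening: 0.346
grip_force: 80.0
```

```bash
python3 q.py
```

```text
tcp [ 0.5455 -0.186   0.1031] F [ 0.42 -5.54 -4.09] M [-1.268 -0.083 -0.084] clk 14.75
pitch deg 0.21 axis z at centre -0.0157 3377
tube end fwd 0.0649
```

Request:
{"op": "apply_moves", "data": {"rows": [{"x": 0,"y": -0.001,"z": 0,"twist": 0,"grip": 0.2},{"x": 0,"y": -0.002,"z": 0,"twist": 0,"grip": 0.2},{"x": -0.0003,"y": -0.003,"z": 0,"twist": 0,"grip": 0.2},{"x": -0.0003,"y": -0.004,"z": 0,"twist": 0,"grip": 0.2},{"x": -0.0003,"y": -0.004,"z": 0,"twist": 0,"grip": 0.2},{"x": -0.0003,"y": -0.004,"z": 0,"twist": 0,"grip": 0.2}]}}

```text
clock: 15.3
tcp_pos: [0.5453, -0.1894, 0.1031]
ee_rot: [0.727, 0.687, -0.0, -0.0]
contact_force: [0.7, -3.6, -3.2]
opening: 0.347
grip_force: 79.9
```

```bash
python3 q.py
```

```text
tcp [ 0.5453 -0.1894  0.1031] F [ 0.3  -4.8  -3.95] M [-1.091 -0.14  -0.093] clk 15.45
pitch deg 0.17 axis z at centre -0.0157 3387
tube end fwd 0.0643
```

Request:
{"op": "apply_moves", "data": {"rows": [{"x": 0,"y": -0.001,"z": 0,"twist": 0,"grip": 0.2},{"x": 0,"y": -0.002,"z": 0,"twist": 0,"grip": 0.2},{"x": 0,"y": -0.0025,"z": 0,"twist": 0,"grip": 0.2},{"x": 0,"y": -0.0025,"z": 0,"twist": 0,"grip": 0.2},{"x": 0,"y": -0.0025,"z": 0,"twist": 0,"grip": 0.2}]}}

```text
clock: 15.92
tcp_pos: [0.5453, -0.1912, 0.1031]
ee_rot: [0.726, 0.687, -0.0, -0.0]
contact_force: [0.4, -3.4, -4.6]
opening: 0.347
grip_force: 79.9
```

```bash
python3 q.py
```

```text
tcp [ 0.5454 -0.1912  0.1032] F [-0.35 -3.17 -4.87] M [-0.848  0.058 -0.044] clk 16.0667
pitch deg 0.22 axis z at centre -0.0157 3376
tube end fwd 0.064
```

Request:
{"op": "apply_moves", "data": {"rows": [{"x": 0,"y": -0.001,"z": 0,"twist": 0,"grip": 0.2},{"x": 0,"y": -0.001,"z": 0,"twist": 0,"grip": 0.2},{"x": 0,"y": -0.001,"z": 0,"twist": 0,"grip": 0.2},{"x": 0,"y": -0.001,"z": -0.001,"twist": 0,"grip": 0.2},{"x": 0,"y": -0.001,"z": -0.002,"twist": 0,"grip": 0.2},{"x": 0,"y": -0.001,"z": -0.002,"twist": 0,"grip": 0.2},{"x": 0,"y": -0.001,"z": -0.002,"twist": 0,"grip": 0.2}]}}

```text
clock: 16.7
tcp_pos: [0.5459, -0.1914, 0.1019]
ee_rot: [0.726, 0.688, 0.0, -0.0]
contact_force: [-3.2, 3.1, 5.5]
opening: 0.352
grip_force: 81.0
```

```bash
python3 q.py
```

```text
tcp [ 0.546  -0.1914  0.1019] F [-3.47  3.18  5.65] M [0.554 0.782 0.062] clk 16.85
pitch deg 0.01 axis z at centre -0.0158 3390
tube end fwd 0.066
```

The pin is on its stop and the pins rest on the pocket floors, level. I'm easing off and opening gently.

Request:
{"op": "apply_moves", "data": {"newtons": 20, "rows": [{"x": 0,"y": 0.0005,"z": 0.001,"twist": 0,"grip": 0.2},{"x": 0,"y": 0.0005,"z": 0.001,"twist": 0,"grip": 0.2},{"x": 0,"y": 0.0005,"z": 0.001,"twist": 0,"grip": 0.2},{"x": 0,"y": 0.0005,"z": 0.001,"twist": 0,"grip": 0.4},{"x": 0,"y": 0.0005,"z": 0.001,"twist": 0,"grip": 0.5},{"x": 0,"y": 0.0005,"z": 0.001,"twist": 0,"grip": 0.6},{"x": 0,"y": 0.0005,"z": 0.001,"twist": 0,"grip": 0.8},{"x": 0,"y": 0.0005,"z": 0.001,"twist": 0,"grip": 0.8},{"x": 0,"y": 0.0005,"z": 0.001,"twist": 0,"grip": 0.8},{"x": 0,"y": 0.0005,"z": 0.001,"twist": 0,"grip": 0.8}]}}

```text
clock: 17.73
tcp_pos: [0.5457, -0.1919, 0.1024]
ee_rot: [0.726, 0.687, 0.0, 0.0]
contact_force: [-0.6, 0.4, -0.7]
opening: 0.799
grip_force: 0.0
```

Request:
{"op": "apply_moves", "data": {"rows": [{"x": 0,"y": 0,"z": 0.01,"twist": 0,"grip": 0.8},{"x": 0,"y": 0,"z": 0.03,"twist": 0,"grip": 0.8},{"x": 0,"y": 0,"z": 0.06,"twist": 0,"grip": 0.8},{"x": 0,"y": 0,"z": 0.1,"twist": 0,"grip": 0.8},{"x": 0,"y": 0,"z": 0.14,"twist": 0,"grip": 0.8},{"x": 0,"y": 0,"z": 0.16,"twist": 0,"grip": 0.8},{"x": 0,"y": -0.04,"z": 0.17,"twist": 0,"grip": 0.8},{"x": 0,"y": -0.07,"z": 0.17,"twist": 0,"grip": 0.8},{"x": 0,"y": -0.07,"z": 0.17,"twist": 0,"grip": 0.8},{"x": 0,"y": -0.07,"z": 0.17,"twist": 0,"grip": 0.8}]}}

```text
clock: 18.57
tcp_pos: [0.545, -0.2641, 0.2728]
ee_rot: [0.728, 0.686, -0.0, 0.0]
contact_force: [0.1, 0.6, 0.2]
opening: 0.797
grip_force: 0.0
```

```bash
python3 - <<'E'
from plant import telemetry, vision
from h import *
from scipy.spatial.transform import Rotation as R
s=telemetry.read_state(); c=vision.read_camera("wrist"); b=vision.read_camera("scene")
T=np.eye(4);T[:3,:3]=R.from_quat(s["ee_rot"]).as_matrix();T[:3,3]=s["tcp_pos"]
P=cloud(c,T@c["tool_from_camera"]); g=cv2.cvtColor(c["pixels"],cv2.COLOR_BGR2HSV)[...,1]<70
q=P[g&(abs(P[...,0]-.545)<.03)&(P[...,1]>-.25)&(P[...,1]<-.112)&(P[...,2]>.125)&(P[...,2]<.15)]
print(s["contact_force"],len(q)); print(cv2.minAreaRect(q[:,:2].astype(np.float32)),q.min(0),q.max(0))
k=q[q[:,2]>.13]
for a in np.arange(-.25,-.12,.015):
    j=q[(q[:,1]>a)&(q[:,1]<a+.015)]
    if len(j)>5: print(a.round(3),np.percentile(j[:,2],97).round(4))
cv2.imwrite("pics/end.png",np.hstack([cv2.resize(c["pixels"],(400,300)),cv2.resize(b["pixels"][170:270,210:343],(400,300),interpolation=2)]))
E
```

```text
[0.13883622 0.56620555 0.21540972] 6342
((0.5458929538726807, -0.18294623494148254), (0.13513021171092987, 0.029408296570181847), 87.09513092041016) [ 0.52811901 -0.24996379  0.1250029 ] [ 0.56317326 -0.11551362  0.13659939]
-0.25 0.1348
-0.235 0.1351
-0.22 0.135
-0.205 0.1351
-0.19 0.1352
-0.175 0.1355
-0.16 0.1356
-0.145 0.1356
-0.13 0.1353
```

View pics/end.png

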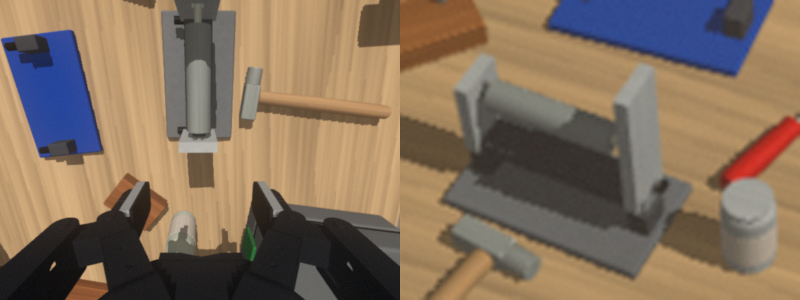

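The final picture shows the roller sitting level between both cheeks (left image 200,80; right image 540,110), with nothing else moved. I'm handing in.

```bash
python3 -c "
from plant import env
print(env.hand_in())"
```

```text
the job is handed in; nothing more can be done
None
```

The roller is back in the rest: it sits level on its own, with the nose sprung into the taller cheek's pocket and the pin against the end of the lower cheek's pocket. The gripper is clear, nothing else was touched, and I handed the job in at about 19 s; no verdict was shown.

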